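# Sweep the crushed cans off the under-sink shelf into a crate

## Task

Take the top blue crate off the nested pile and stand it on the cupboard floor, close against or a little under the open end of the birch shelf. Then reach in under the waste pipe and sweep both crushed cans along the shelf and off that open end so that they drop into the crate: slide them, do not lift them. Do not bump the pipe or the can crusher, and leave the bottles, the jug and the other crates standing where they are.

Things in the scene. Friction and masses are not known exactly. Their poses are not given: they have to be found in the camera images.
- shelf: Fixed birch shelf board, 300 deep (x), 550 long (y), 18 thick, top face 150 above the cupboard floor. Origin on that floor plumb below the middle of its open end (right end seen from the robot); x away from the robot, y along the shelf inward (robot's left). Board: x -150..150, y 0..550. No lip at the open end. Below it free except two 30 square posts at x +-120, y 100. Rear batten 20 high.
- pipe: Fixed white waste pipe, 32 diameter, level along the shelf's y at shelf x = 0, axis 170 above the shelf top: clear gap 154, too low for an upright gripper over the cans, so the tool must lean. Origin on the axis above the shelf's origin, same axes. Couplings 42 diameter at y -30..20 and 560..610. At y -45 it turns away from the robot (+x), 210 on it drops to the floor.
- crate_top: Top blue nesting crate of three, open, 220 g. Origin at the centre of its underside, x along the long side. Foot 182 x 122, height 105, walls 3, floor 4, flaring 16 a side. Rim band upright, 20 high (z 85..105), 11.5 thick all round (outer faces x +-115, y +-85), to pinch from above; below z 85 the wall stands 2.5 farther in. Inner corner lugs 12 square, 36 high; it nests freely, 36 per crate.
- crate_mid: Second crate of the pile, same crate, 36 below the top one; leave it.
- crate_low: Lowest crate of the pile, same crate, standing on the cupboard floor, 36 below the second; leave it.
- can_a: Crushed drink can, green, a loose disc of 68 diameter, 26 high, about 18 g, lying flat on the shelf under the pipe. Origin at the centre of its underside.
- can_b: Crushed drink can, yellow, same size, lying flat on the shelf under the pipe, 10 to 21 cm from the green one along the shelf; either may be the nearer to the open end. Origin at the centre of its underside.
- pet_a: Empty clear PET bottle with blue cap, 64 diameter, 215 high, 50 g, standing in the back row of the shelf. Origin at the centre of its underside. Bystander, leave it standing where it is.
- pet_b: Empty clear PET bottle with green cap, 64 diameter, 215 high, 50 g, in the back row. Origin at the centre of its underside. Bystander, leave it standing where it is.
- brown: Brown glass bottle, 62 diameter, 230 high, 240 g, in the back row. Origin at the centre of its underside. Bystander, leave it standing where it is.
- jug: Small red plastic jug with white twist cap, 56 (x) by 84 (y), 150 high, 150 g, in the back row. Origin at the centre of its underside. Bystander, leave it standing where it is.
- crusher: Fixed steel can crusher with raised press lever, at the front of the shelf's closed left part. Base 110 x 110, 246 high, lever rising forward (to -x) to 325 above the shelf. Origin at the centre of the base's underside; axes as the shelf's. Do not hit it.

How it is judged:
By the outcome, as a careful person would: the job done as asked, in the order asked, and still so for the second after the job is handed in, with the robot touching nothing.
It also fails if it takes over 72 s, if anything falls off the work surface, if the arm or the gripper's body presses on something with over 40 N, if the wrist force passes 120 N, or if a joint passes its speed limit or range.

## Robot

A 7-joint arm with a two-finger parallel gripper is mounted at the origin on the work surface. World frame = base frame: x ahead of the robot, y to its left, z up, the work surface at z = 0. Lengths are in m, angles in rad, forces in N, time in s.
With the tool pointing down it reaches from about 0.4 to 0.875 m from the base axis. Payload 19.3 kg.
Tool frame: the origin (TCP) lies on the centre line of the jaws, within the pads' length; the fingertips stand 25 mm ahead of it and the grasp point (between the pads) lies 6 mm ahead of it (tips_ahead is the distance from the TCP to the fingertips, in m); z points along the fingers, y is the direction in which the jaws open and shut (so a half turn about z gives the same grasp; the last joint's range is limited). The gripper opens to 85 mm and grips with 20 to 120 N. Pads are 22 mm wide; open, the fingers measure 114 mm over their backs; the gripper's body (76 mm by 85 mm) begins 54 mm behind the grasp point. The pads swing forward as they close: fully open they stand 13 mm farther back than shut.
Start: joints at [-1.261, 0.521, -0.036, 1.599, 0.021, 1.021, -0.113], TCP at [0.232, 0.58, 0.256] pointing down, gripper open.
Joint ranges: [-2.91, 2.91], [-0.3, 2.13], [-1.5, 1.42], [0.17, 2.43], [-1.26, 4.41], [0.16, 1.93], [-2.52, 2.52]. Speed limits (rad/s): [1.89, 1.89, 2.39, 2.39, 3.01, 3.01, 3.01].

## Interface

Orientations are given as [roll, pitch, yaw] about the fixed x, y, z axes, in that order (R = Rz(yaw) Ry(pitch) Rx(roll)).
In Python, from workcell import observe, grab_frame, job_done, outline_of, tips_ahead gives the robot as it stands. The module is installed in compiled form; this text tells all that it offers.
- The arm moves only by the tool move_arm, never from a script. Its argument "motion" is a list of rows, each a list of 2 entries, a list of its own where there are three numbers: the shift along the world's x, y, z in mm, then the turn, a rotation vector about the world's x, y, z in rad. A call has 1 to 12 rows; each row is the pose to reach, as a shift and turn from the pose commanded when the call began; what a row does not reach only later rows make up. A row lasts 1/8 s, in which the tool goes at most 62.5 mm and 10.7 degrees, less where a joint would pass 70% of its speed; a pose out of reach is approached as far as the arm can. A call with a gripper value outside its range is refused whole. "jaw" is the finger opening in mm, from 0 to 85.4, set as the call begins (left out, the last holds). The fingers move at their own pace and stop on an object; "grip_force" is the grip in N (left out, the last holds). Time passes only in rows, so rows that repeat a pose let the fingers close. It gives the time, the measured TCP pose, the force and the opening at its end, in the units of the state.
- observe(): the state, without advancing time (a new reading comes with each control period).
- grab_frame(name): name is "scene" or "top" or "wrist"; returns a dict with "frame" (400x640x3 uint8, red, green, blue), "fx", "fy", "cx", "cy" (pixels), "T" (4x4, takes a point from camera to world coordinates); the wrist camera has in their place "mount" (4x4, takes a point from camera to tool coordinates, whose origin is the TCP and whose axes are the flange's). Camera axes: x right, y down, z forward; pixel columns grow to the right and rows downward; lengths in m; the calibration is good to about 2 mm. A picture is of the moment at which its call begins: read the wrist's pose just before it. There is no depth.
- job_done(): hands the job in, once; it reports no verdict.
Trained networks look in the newest picture that a camera, given by its name, has taken for a name from the list of things; names that differ only in an ending like _2 or _b are one class to them, and where a whole thing is asked for, a point or a joint stands for the part that bears it (a point fixed in the world has none). Each returns a list of dicts, best first, with "score" (0 to 1); they miss things now and then, are a little off and sometimes report something else, mostly with a low value. They report only what shows in the picture. A call takes as long as a camera call.
- outline_of(label, camera): "pixels" (400x640 bool, what is visible of it) and "pixel" ([column, row] in pixels, amid what is visible of it).
The state is a dict: "clock": time; "qpos": joint angles; "qd": joint speeds; "joint_efforts": joint torques, N m; "position": TCP position; "tool_rot": TCP orientation; "force": force on the tool from outside, world axes, zero at the start; "moment": the same for the moment, N m; "grip_width": finger opening in m.
Only numpy, scipy, OpenCV 4.12 (cv2) and the standard library are available. Lean on these libraries where they do the work, as an engineer would, in place of code of your own. Each camera call takes 0.05 s, during which the arm holds its last target.

## Working session

There is one attempt and no reset: what is moved stays moved. The work goes in short steps, Python scripts to look and compute and a tool call to move; the robot and the scene stay as the last step left them, time stands still between calls to the robot, and variables do not carry over. Pictures are saved under pics/ and viewed, and the job is handed in when it is done.

Besides the shell and the picture viewer there is one more tool, called after "Emit:" as name(argument=value, ...), one argument or row to a line, values as JSON. move_arm: Moves the arm, as the interface text tells. Its arguments: {"type":"object","properties":{"motion":{"type":"array"},"jaw":{"type":"number"},"grip_force":{"type":"number"}},"required":["motion"]}

```bash
mkdir -p pics; ls
python3 - <<'E'
from workcell import *
import cv2
s=observe()
for k in ("clock","position","tool_rot","force","grip_width"): print(k,s[k])
for n in ("scene","top","wrist"):
    f=grab_frame(n); cv2.imwrite(f"pics/{n}0.png",f["frame"][:,:,::-1])
    print(n,f["fx"],f["fy"],f["cx"],f["cy"]); print(f.get("T",f.get("mount")))
print(tips_ahead)
E
```

```text
pics
clock 0.0
position [0.23163918 0.58016577 0.25573471]
tool_rot [-3.14047590e+00  1.28900914e-04  2.76180335e+00]
force [-0.69376964  0.28000904  0.02203944]
grip_width 0.0853948510953692
scene 468.6646488216849 468.6646488216849 322.95062698609524 205.1938176657992
[[ 0.97253913  0.21969083 -0.0768348   0.66041273]
 [ 0.23273021 -0.92091693  0.31264783 -0.3479994 ]
 [-0.0020726  -0.32194403 -0.94675644  1.52470349]
 [ 0.          0.          0.          1.        ]]
top 435.0072294367859 435.0072294367859 317.14697210966295 197.9710416174396
[[-0.0329536  -0.97666765  0.212213    0.32066245]
 [-0.99944987  0.03299758 -0.00333532  0.06003049]
 [-0.00374502 -0.21220617 -0.97721774  1.39694418]
 [ 0.          0.          0.          1.        ]]
wrist 289.5066510998692 289.5066510998692 324.8658307530733 201.11807005112223
[[ 1.82834113e-04 -9.64368226e-01 -2.64563585e-01  6.72668954e-02]
 [ 9.99999466e-01 -9.27651441e-05  1.02921864e-03 -5.41968803e-04]
 [-1.01708803e-03 -2.64563632e-01  9.64367695e-01 -1.17456011e-01]
 [ 0.00000000e+00  0.00000000e+00  0.00000000e+00  1.00000000e+00]]
0.025
```

View pics/scene0.png

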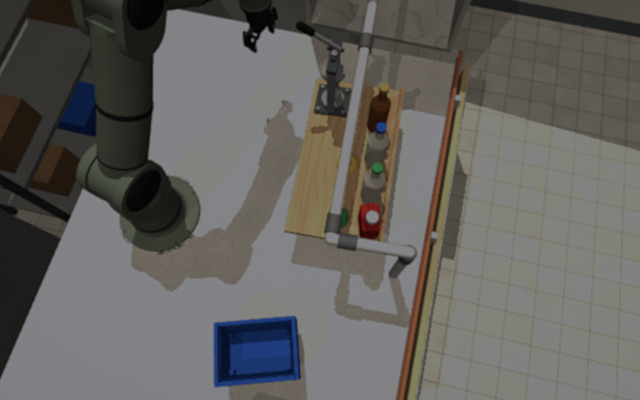

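View pics/top0.png

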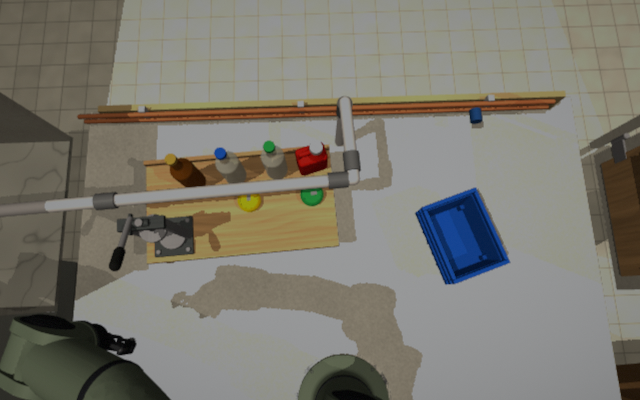

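View pics/wrist0.png

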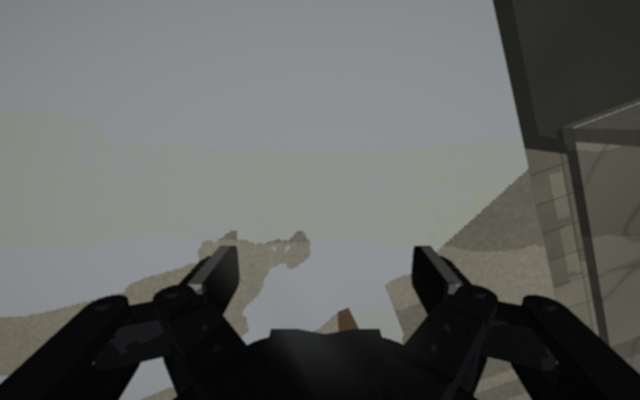

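The scene view shows the pile near (257,350) and the shelf's open end at about y≈235. The top view shows the shelf from col 147 to 340 with its open end at right. In it are the green can at (313,196), yellow can at (249,201), crate pile at (462,236) and pipe elbow at (352,180).

```bash
cat > h.py <<'E'
from workcell import *
import numpy as np, cv2
def ray(f,px,z):
    px=np.atleast_2d(px).astype(float)
    d=np.c_[(px[:,0]-f["cx"])/f["fx"],(px[:,1]-f["cy"])/f["fy"],np.ones(len(px))]
    T=f["T"]; d=d@T[:3,:3].T; o=T[:3,3]
    return o+d*((z-o[2])/d[:,2])[:,None]
def proj(f,P):
    P=np.atleast_2d(P); T=f["T"]; c=(P-T[:3,3])@T[:3,:3]
    return np.c_[c[:,0]/c[:,2]*f["fx"]+f["cx"],c[:,1]/c[:,2]*f["fy"]+f["cy"]]
E
python3 - <<'E'
from h import *
F={n:grab_frame(n) for n in("top","scene")}
zs=dict(shelf=.15,crate_top=.177,can_a=.163,can_b=.163,crusher=.15,pet_a=.25,jug=.22,brown=.25,pipe=.32)
for cam in F:
  vis=F[cam]["frame"][:,:,::-1].copy()
  for l in zs:
    for r in outline_of(l,cam)[:4]:
        m=r["pixels"].astype(np.uint8)
        rect=cv2.minAreaRect(cv2.findNonZero(m))
        print(cam,l,round(r["score"],2),np.round(r["pixel"],1),m.sum(),np.round(ray(F[cam],[r["pixel"]],zs[l])[0],3))
        if r["score"]>.4:
            np.save(f"m_{cam}_{l}.npy",m) 
            c,_=cv2.findContours(m,0,2); cv2.drawContours(vis,c,-1,(0,0,255),1)
            if l in("crate_top","shelf"):print("  box",np.round(ray(F[cam],cv2.boxPoints(rect),zs[l])[:,:2],3).tolist())
  cv2.imwrite(f"pics/o_{cam}.png",vis)
E
```

```text
top shelf 0.75 [242.2 207.4] 17671 [0.571 0.276 0.15 ]
  box [[0.602, 0.996], [0.92, -0.057], [0.497, -0.159], [0.22, 0.832]]
top crate_top 0.63 [468.6 237.5] 4990 [ 0.458 -0.366  0.177]
  box [[0.548, -0.235], [0.615, -0.401], [0.387, -0.474], [0.325, -0.313]]
top can_a 0.67 [247.9 199.2] 327 [0.592 0.257 0.163]
top can_a 0.53 [311.8 196.3] 335 [0.594 0.071 0.163]
top can_a 0.5 [437.2 248. ] 202 [ 0.432 -0.279  0.163]
top can_b 0.67 [247.9 199.2] 327 [0.592 0.257 0.163]
top can_b 0.53 [311.8 196.3] 335 [0.594 0.071 0.163]
top can_b 0.5 [437.2 248. ] 202 [ 0.432 -0.279  0.163]
top crusher 0.9 [159.8 235.5] 2629 [0.496 0.513 0.15 ]
top crusher 0.32 [247.7 199.8] 333 [0.593 0.259 0.15 ]
top pet_a 0.7 [275.1 160. ] 749 [0.68  0.168 0.25 ]
top pet_a 0.68 [231.3 164.3] 771 [0.672 0.289 0.25 ]
top jug 0.75 [276.7 161.6] 770 [0.685 0.167 0.22 ]
top jug 0.59 [313.1 158.2] 874 [0.692 0.064 0.22 ]
top brown 0.96 [187.2 172.1] 793 [0.654 0.409 0.25 ]
top brown 0.66 [466.1 235.1] 5059 [ 0.456 -0.334  0.25 ]
top pipe 0.62 [227.9 190.1] 6045 [0.583 0.283 0.32 ]
scene shelf 0.7 [342.7 169.3] 12403 [0.582 0.238 0.15 ]
  box [[0.177, 0.79], [0.62, 0.944], [0.872, -0.04], [0.511, -0.158]]
scene crate_top 0.72 [259.  349.4] 5479 [ 0.477 -0.351  0.177]
  box [[0.322, -0.311], [0.553, -0.239], [0.609, -0.405], [0.387, -0.474]]
scene can_a 0.64 [352.7 164.5] 76 [0.61  0.256 0.163]
scene can_b 0.64 [352.7 164.5] 76 [0.61  0.256 0.163]
scene crusher 0.89 [329.4  83.9] 2096 [0.469 0.534 0.15 ]
scene pet_a 0.84 [376.3 145.6] 719 [0.669 0.294 0.25 ]
scene pet_a 0.74 [374.  184.1] 742 [0.687 0.171 0.25 ]
scene jug 0.66 [368.1 220.8] 704 [0.693 0.067 0.22 ]
scene brown 0.84 [377.2 108.6] 760 [0.647 0.418 0.25 ]
scene brown 0.58 [331.1  85.3] 1966 [0.489 0.466 0.25 ]
scene pipe 0.68 [343.2 180.3] 4234 [0.6   0.134 0.32 ]
```

Run:
```python
from h import *
f=grab_frame("top");g=grab_frame("scene")
cv2.imwrite("pics/c1.png",cv2.resize(f["frame"][130:280,130:370,::-1],None,fx=3.3,fy=3.3,interpolation=2))
cv2.imwrite("pics/c2.png",cv2.resize(g["frame"][70:280,270:430,::-1],None,fx=2.8,fy=2.8,interpolation=2))
cv2.imwrite("pics/c3.png",cv2.resize(f["frame"][180:300,400:520,::-1],None,fx=4,fy=4,interpolation=2))
```

```text
(no output)
```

View pics/c1.png

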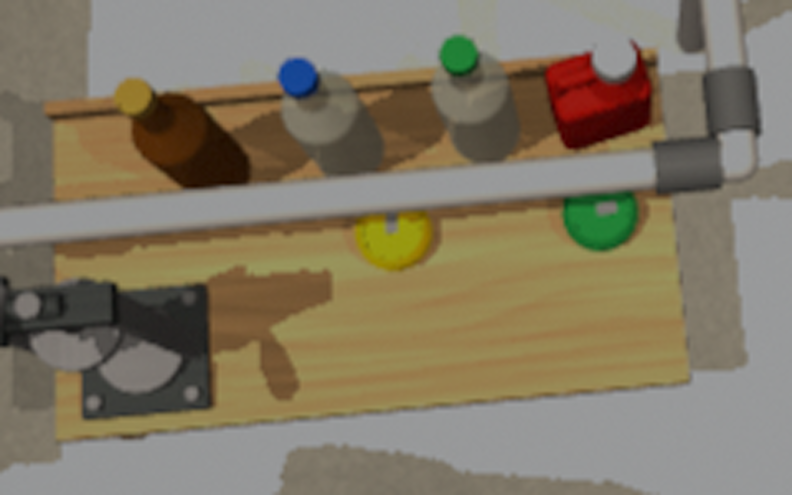

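View pics/c2.png

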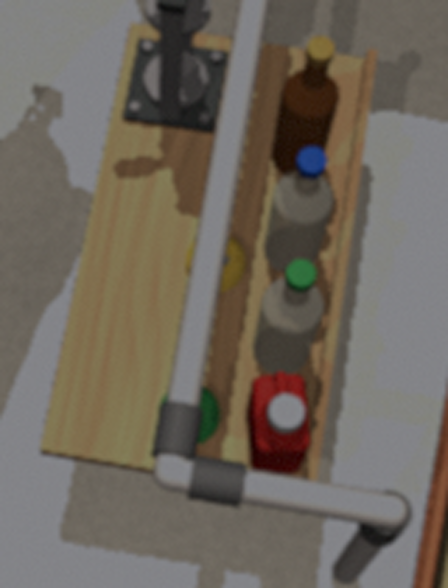

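View pics/c3.png

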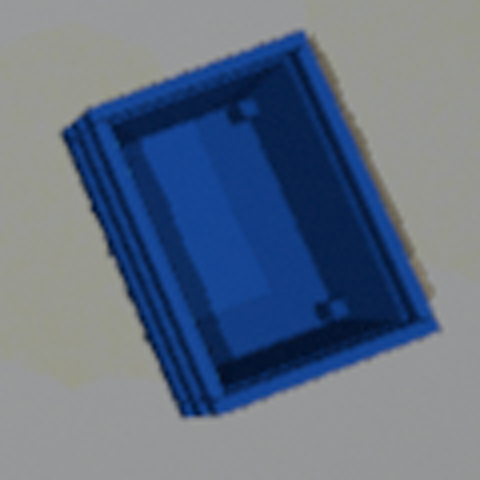

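Run:
```python
from h import *
f=grab_frame("top");g=grab_frame("scene")
print("shelf top",ray(f,[[338.8,245.5],[148.2,263.0],[334.2,190.8]],.15)[:,:2].round(4).tolist())
print("shelf scene",ray(g,[[285,230.7],[317,79],[325,236.5]],.15)[:,:2].round(4).tolist())
C=ray(f,np.array([[475.5,187.5],[509.5,262],[453.7,283.7],[422,207.5]]),.177)[:,:2]
print("crate",C.round(4).tolist(),C.mean(0),[np.linalg.norm(C[i]-C[i-1]) for i in range(4)])
# cans by colour
for cam,F in(("top",f),("scene",g)):
  h=cv2.cvtColor(F["frame"],cv2.COLOR_RGB2HSV)
  for n,a in(("green",(50,85)),("yellow",(25,33))):
    m=((h[...,0]>=a[0])&(h[...,0]<=a[1])&(h[...,1]>190)&(h[...,2]>50)).astype(np.uint8)
    nn,l,st,ce=cv2.connectedComponentsWithStats(m)
    for i in range(1,nn):
      if st[i,4]>25: print(cam,n,st[i],ce[i],ray(F,[ce[i]],.176)[0].round(3))
```

```text
shelf top [[0.4501, -0.0016], [0.4185, 0.5424], [0.6113, 0.0049]]
shelf scene [[0.4556, -0.0005], [0.4233, 0.5434], [0.5782, 0.01]]
crate [[0.601, -0.4011], [0.3857, -0.4719], [0.3319, -0.3113], [0.5477, -0.2423]] [ 0.46658515 -0.35663965] [np.float64(0.16755236276373425), np.float64(0.22663319553798456), np.float64(0.16932917194682154), np.float64(0.22656852195914945)]
top green [264 145  10   7  35] [269.6        148.11428571] [0.741 0.191 0.176]
top green [301 189  21  16 138] [311.51449275 196.57246377] [0.59  0.072 0.176]
top yellow [238 196  21  16 237] [248.05907173 203.16877637] [0.577 0.254 0.176]
```

```bash
cat >> h.py <<'E'
O=np.array([.603,.008]); th=np.deg2rad(3.36); c,s=np.cos(th),np.sin(th)
R2=np.array([[c,-s],[s,c]])
def toS(p): p=np.atleast_2d(p); return (p[:,:2]-O)@R2
def toW(p): return np.atleast_2d(p)[:,:2]@R2.T+O
def drawS(vis,F,pts,col,closed=True):
    P=np.array(pts,float); W=np.c_[toW(P),P[:,2]]
    cv2.polylines(vis,[np.round(proj(F,W)*16).astype(np.int32)],closed,col,1,cv2.LINE_AA,4)
def circ(x,y,z,r): a=np.linspace(0,2*np.pi,40); return np.c_[x+r*np.cos(a),y+r*np.sin(a),0*a+z]
E
python3 - <<'E'
from h import *
f=grab_frame("top");g=grab_frame("scene")
print("crusher base S",toS(ray(f,[[193,216.4],[193.6,253.6],[154.8,256.7]],.156)).round(3).tolist())
print("lever S",toS(ray(f,[[117,262],[117,250]],.46)).round(3).tolist(), ray(f,[[117,258]],.46))
print("can",toS(ray(f,[[311.5,193.5],[248,200.5]],.17)).round(3).tolist())
for n,F in(("top",f),("scene",g)):
    vis=F["frame"][:,:,::-1].copy()
    drawS(vis,F,[(-.15,0,.15),(.15,0,.15),(.15,.55,.15),(-.15,.55,.15)],(0,0,255))
    for x in(-.016,.016): drawS(vis,F,[(x,0,.32),(x,.55,.32)],(255,0,255),False)
    drawS(vis,F,circ(0.0,.064,.176,.034),(0,0,255));drawS(vis,F,circ(-.005,.247,.176,.034),(255,0,0))
    drawS(vis,F,circ(0.0,.064,.15,.034),(0,0,255));drawS(vis,F,circ(-.005,.247,.15,.034),(255,0,0))
    a=np.deg2rad(17.8); cc=np.array([.467,-.357]); r=np.array([[np.cos(a),-np.sin(a)],[np.sin(a),np.cos(a)]])
    P=np.array([[.115,.085],[-.115,.085],[-.115,-.085],[.115,-.085]])@r.T+cc
    cv2.polylines(vis,[np.round(proj(F,np.c_[P,P[:,0]*0+.177])*16).astype(np.int32)],True,(0,0,255),1,cv2.LINE_AA,4)
    x0,y0,x1,y1=(130,130,530,300) if n=="top" else (200,60,430,395)
    k=2 if n=="top" else 1.75
    cv2.imwrite(f"pics/d_{n}.png",cv2.resize(vis[y0:y1,x0:x1],None,fx=k,fy=k,interpolation=2))
E
```

```text
crusher base S [[-0.031, 0.411], [-0.139, 0.413], [-0.137, 0.523]]
lever S [[-0.176, 0.493], [-0.15, 0.493]] [[0.40701035 0.48996876 0.46      ]]
can [[0.002, 0.064], [-0.002, 0.248]]
```

View pics/d_top.png

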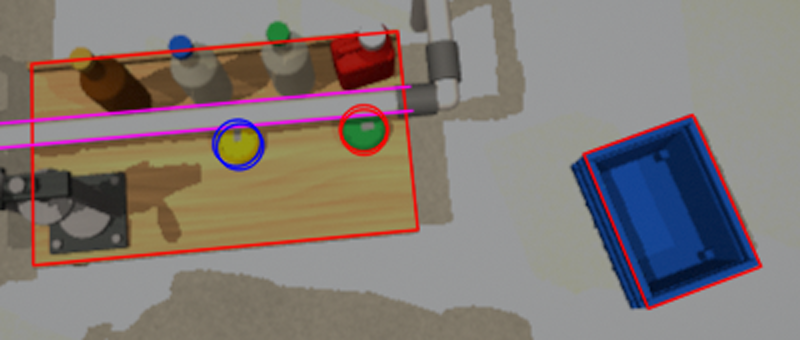

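View pics/d_scene.png

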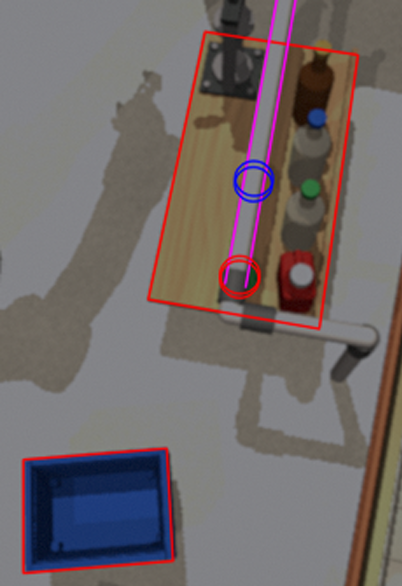

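Emit:
move_arm(
  motion=[
    [[5,-45,30],[0,0,-0.09]],
    [[10,-90,60],[0,0,-0.18]],
    [[14,-135,90],[0,0,-0.28]],
    [[18,-180,120],[0,0,-0.38]],
    [[25,-225,144],[0,0,-0.5]],
    [[40,-265,144],[0,0,-0.62]],
    [[60,-305,144],[0,0,-0.74]],
    [[80,-345,144],[0,0,-0.86]],
    [[100,-385,144],[0,0,-0.98]],
    [[120,-425,144],[0,0,-1.1]],
    [[140,-465,144],[0,0,-1.22]],
    [[160,-505,144],[0,0,-1.34]],
  ],
  jaw=45,
)

```text
clock: 2.95
position: [0.3921, 0.074, 0.4005]
tool_rot: [3.141, -0.001, 1.418]
force: [1.0, -0.1, -0.5]
grip_width: 0.045
```

Emit:
move_arm(
  motion=[
    [[6,-45,0],[0,0,-0.1]],
    [[12,-90,0],[0,0,-0.2]],
    [[18,-138,0],[0,0,-0.3]],
    [[24,-186,0],[0,0,-0.4]],
    [[30,-234,0],[0,0,-0.5]],
    [[36,-282,0],[0,0,-0.6]],
    [[40,-330,-10],[0,0,-0.7]],
    [[44,-378,-30],[0,0,-0.8]],
    [[47,-426,-60],[0,0,-0.9]],
    [[49,-474,-90],[0,0,-1.0]],
    [[51,-523,-120],[0,0,-1.1]],
    [[51,-523,-140],[0,0,-1.108]],
  ],
)

```text
clock: 4.45
position: [0.441, -0.4505, 0.2583]
tool_rot: [3.142, 0.003, 0.308]
force: [0.3, 0.7, 0.7]
grip_width: 0.0449
```

Run:
```python
from h import *
s=observe();print(s["position"],s["tool_rot"],s["qpos"])
for n in("wrist","top"):
    F=grab_frame(n); cv2.imwrite(f"pics/{n}1.png",F["frame"][:,:,::-1])
```

```text
[ 0.44103823 -0.4505113   0.25828034] [3.14158633e+00 2.57294572e-03 3.08435265e-01] [ 0.19292606  0.67470507  0.83079642  1.6105018  -0.54058885  1.10217535
 -0.09671522]
```

View pics/wrist1.png

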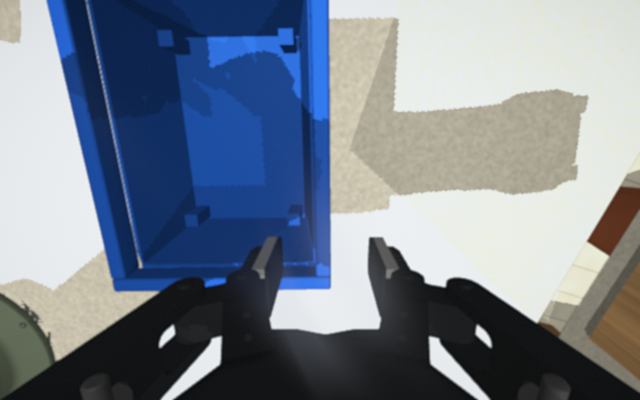

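```bash
cat >> h.py <<'E'
from scipy.spatial.transform import Rotation as Ro
def wristF(f,st):
    T=np.eye(4);T[:3,:3]=Ro.from_euler("xyz",st["tool_rot"]).as_matrix();T[:3,3]=st["position"]
    g=dict(f);g["T"]=T@f["mount"];g["Tt"]=T;return g
E
python3 - <<'E'
from h import *
st=observe();print(st["position"]);f=wristF(grab_frame("wrist"),st)
P=ray(f,[[330,285],[330,150],[330,30],[113,290]],.177);print(P.round(4))
T=f["Tt"]; print(((P-T[:3,3])@T[:3,:3]).round(4))
a=np.deg2rad(17.8); r=np.array([[np.cos(a),-np.sin(a)],[np.sin(a),np.cos(a)]])
print("crate frame",((P[:,:2]-[.467,-.357])@r).round(4))
E
```

```text
[ 0.44204718 -0.4469727   0.25816107]
[[ 0.3905 -0.4677  0.177 ]
 [ 0.4884 -0.4354  0.177 ]
 [ 0.5574 -0.4127  0.177 ]
 [ 0.3339 -0.3084  0.177 ]]
[[-0.0553  0.004   0.0813]
 [ 0.0479  0.0035  0.0811]
 [ 0.1205  0.0031  0.0809]
 [-0.0601 -0.1649  0.0817]]
crate frame [[-0.1067 -0.082 ]
 [-0.0036 -0.0812]
 [ 0.069  -0.0806]
 [-0.1119  0.087 ]]
```

Emit:
move_arm(
  motion=[
    [[0,2,-25],[0,0,0]],
    [[0,2,-50],[0,0,0]],
    [[0,2,-65],[0,0,0]],
    [[0,2,-74],[0,0,0]],
    [[0,2,-74],[0,0,0]],
  ],
)

```text
clock: 5.22
position: [0.443, -0.4454, 0.1866]
tool_rot: [3.142, -0.0, 0.314]
force: [-0.5, 0.5, -0.1]
grip_width: 0.0449
```

Run:
```python
from h import *
s=observe();print(s["position"],s["tool_rot"],s["force"])
for n in("wrist",):
    F=grab_frame(n); cv2.imwrite(f"pics/{n}2.png",F["frame"][:,:,::-1])
```

```text
[ 0.44296067 -0.44539325  0.18658423] [ 3.14153577e+00 -2.03843114e-04  3.14234384e-01] [-0.45582553  0.4647669  -0.05858135]
```

View pics/wrist2.png

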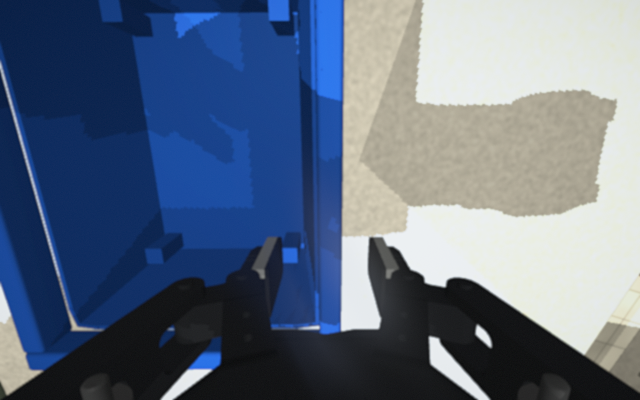

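The rim wall (cols 315–342) lies between the jaws (cols 275–375), so I'm closing on it.

Emit:
move_arm(
  motion=[
    [[0,0,-1],[0,0,0]],
    [[0,0,-1],[0,0,0]],
    [[0,0,-1],[0,0,0]],
    [[0,0,-1],[0,0,0]],
    [[0,0,-1],[0,0,0]],
    [[0,0,-1],[0,0,0]],
  ],
  jaw=0,
  grip_force=80,
)

```text
clock: 6.02
position: [0.4429, -0.4459, 0.1859]
tool_rot: [3.141, -0.0, 0.314]
force: [-0.0, -1.4, 6.2]
grip_width: 0.0097
```

Run:
```python
from h import *
s=observe();print(s["position"],s["tool_rot"],s["force"],s["grip_width"])
for n in("wrist",):
    F=grab_frame(n); cv2.imwrite(f"pics/{n}3.png",F["frame"][:,:,::-1])
```

```text
[ 0.44287199 -0.44592476  0.18589229] [ 3.14066781e+00 -4.57490818e-04  3.13727176e-01] [-0.01218847 -1.41822058  6.16617815] 0.009741581734049126
```

View pics/wrist3.png

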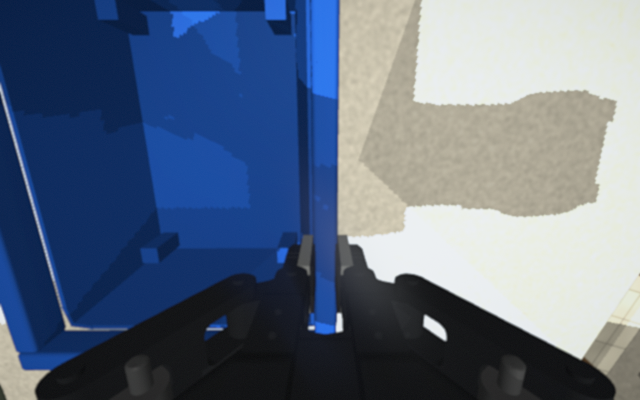

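Emit:
move_arm(
  motion=[
    [[0,0,5],[0,0,0]],
    [[0,0,12],[0,0,0]],
    [[0,0,20],[0,0,0]],
    [[0,0,32],[0,0,0]],
    [[0,0,44],[0,0,0]],
    [[0,0,56],[0,0,0]],
    [[0,0,68],[0,0,0]],
    [[0,0,80],[0,0,0]],
    [[0,0,90],[0,0,0]],
    [[0,0,95],[0,0,0]],
    [[0,0,95],[0,0,0]],
  ],
)

```text
clock: 7.45
position: [0.4428, -0.4456, 0.2805]
tool_rot: [3.141, -0.0, 0.314]
force: [-0.1, -1.0, -1.5]
grip_width: 0.0092
```

Run:
```python
from h import *
s=observe();print(s["position"],s["tool_rot"],s["force"],s["grip_width"])
F=[cv2.resize(grab_frame(n)["frame"][:,:,::-1],(480,300)) for n in("wrist","top")]
cv2.imwrite("pics/l4.png",np.vstack(F))
```

```text
[ 0.44276565 -0.44557048  0.28046242] [ 3.14146074e+00 -1.93635406e-04  3.13788715e-01] [-0.05698259 -0.96147172 -1.45803751] 0.009196214014041706
```

View pics/l4.png

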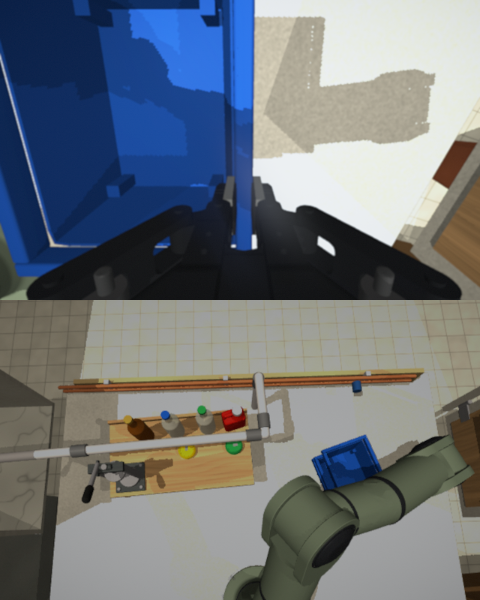

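Emit:
move_arm(
  motion=[
    [[10,20,0],[0,0,-0.02]],
    [[28,56,0],[0,0,-0.06]],
    [[48,96,0],[0,0,-0.1]],
    [[68,136,0],[0,0,-0.15]],
    [[88,176,0],[0,0,-0.2]],
    [[102,206,0],[0,0,-0.24]],
    [[108,220,0],[0,0,-0.255]],
    [[112,230,-15],[0,0,-0.255]],
    [[116,240,-35],[0,0,-0.255]],
    [[119,250,-60],[0,0,-0.255]],
    [[119,252,-80],[0,0,-0.255]],
    [[119,252,-80],[0,0,-0.255]],
  ],
)

```text
clock: 9.05
position: [0.5608, -0.1939, 0.1987]
tool_rot: [-3.141, 0.003, 0.058]
force: [-0.1, 0.4, -1.5]
grip_width: 0.0097
```

Run:
```python
from h import *
s=observe();print(s["position"],s["tool_rot"],s["force"],s["grip_width"])
F=[cv2.resize(grab_frame(n)["frame"][:,:,::-1],(480,300)) for n in("scene","top")]
cv2.imwrite("pics/l5.png",np.vstack(F))
```

```text
[ 0.56075669 -0.19388326  0.19866637] [-3.14121821e+00  2.60624239e-03  5.79698355e-02] [-0.12455788  0.3610577  -1.53471382] 0.00972935474827036
```

View pics/l5.png

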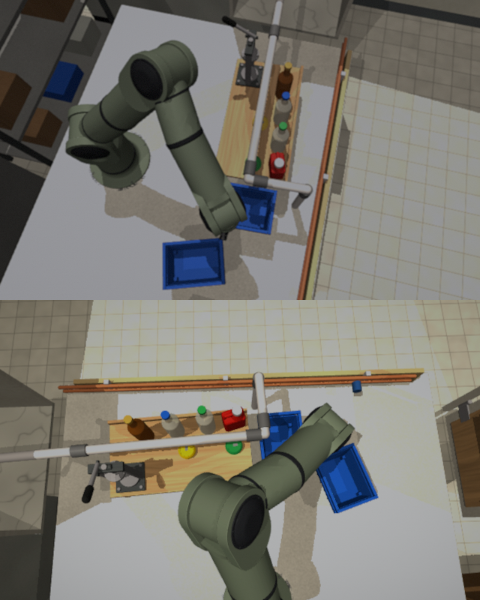

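Emit:
move_arm(
  motion=[
    [[0,0,-25],[0,0,0]],
    [[0,0,-55],[0,0,0]],
    [[0,0,-75],[0,0,0]],
    [[0,4,-79],[0,0,0]],
    [[-1,14,-79],[0,0,0]],
    [[-2,27,-79],[0,0,0]],
    [[-3,40,-79],[0,0,0]],
    [[-3,49,-79],[0,0,0]],
    [[-3,52,-79],[0,0,0]],
    [[-3,52,-79],[0,0,0]],
  ],
)

```text
clock: 10.4
position: [0.5588, -0.1415, 0.1213]
tool_rot: [3.141, -0.0, 0.059]
force: [0.1, -0.9, -2.5]
grip_width: 0.0092
```

Run:
```python
from h import *
s=observe();print(s["position"],s["tool_rot"],s["force"],s["grip_width"])
F=[cv2.resize(grab_frame(n)["frame"][:,:,::-1][a:b,c:d],(480,300)) for n,a,b,c,d in(("scene",150,350,220,540),("top",100,300,240,560))]
cv2.imwrite("pics/l6.png",np.vstack(F))
```

```text
[ 0.55878007 -0.14151656  0.12134307] [ 3.14146162e+00 -7.17229159e-05  5.88985177e-02] [ 0.07687614 -0.88499519 -2.53967696] 0.009216574098513284
```

View pics/l6.png

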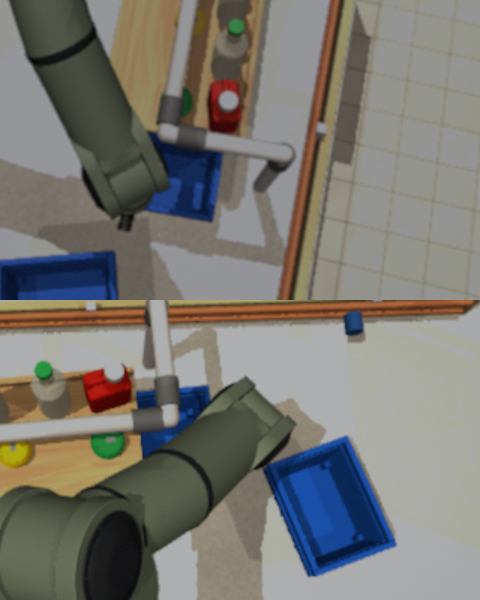

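Emit:
move_arm(
  motion=[
    [[0,0,-3],[0,0,0]],
    [[0,0,-5],[0,0,0]],
    [[0,0,-7],[0,0,0]],
    [[0,0,-7],[0,0,0]],
  ],
)

```text
clock: 11.0
position: [0.5587, -0.1417, 0.1142]
tool_rot: [3.142, 0.0, 0.059]
force: [-0.2, 0.1, -0.6]
grip_width: 0.0093
```

Emit:
move_arm(
  motion=[
    [[0,0,-1],[0,0,0]],
    [[0,0,-1],[0,0,0]],
    [[0,0,-1],[0,0,0]],
  ],
)

```text
clock: 11.38
position: [0.5588, -0.1419, 0.1139]
tool_rot: [3.141, -0.001, 0.058]
force: [-3.4, -0.2, 10.1]
grip_width: 0.0094
```

On the floor (vertical force +10 N). Release.

Emit:
move_arm(
  motion=[
    [[0,0,1],[0,0,0]],
    [[0,0,1],[0,0,0]],
    [[0,0,1],[0,0,0]],
    [[0,0,1],[0,0,0]],
  ],
  jaw=40,
)

```text
clock: 11.88
position: [0.5587, -0.1415, 0.1142]
tool_rot: [-3.142, 0.0, 0.059]
force: [0.1, -0.5, 0.3]
grip_width: 0.04
```

Emit:
move_arm(
  motion=[
    [[0,0,5],[0,0,0]],
    [[0,0,15],[0,0,0]],
    [[0,-5,30],[0,0,0]],
    [[0,-15,55],[0,0,0]],
    [[-5,-30,80],[0,0,0]],
    [[-20,-50,110],[0,0,0]],
    [[-50,-60,150],[0,0,0]],
    [[-80,-60,190],[0,0,0]],
    [[-120,-50,230],[0,0,0]],
    [[-150,-40,250],[0,0,0]],
    [[-150,-40,250],[0,0,0]],
  ],
  jaw=40,
)

```text
clock: 13.25
position: [0.4078, -0.1813, 0.3658]
tool_rot: [-3.139, -0.003, 0.06]
force: [1.0, 0.8, 0.2]
grip_width: 0.0403
```

Run:
```python
from h import *
s=observe();print(s["position"],s["tool_rot"],s["force"],s["grip_width"],s["qpos"],s["clock"])
F=[cv2.resize(grab_frame(n)["frame"][:,:,::-1][a:b,c:d],(480,300)) for n,a,b,c,d in(("scene",150,350,220,540),("top",100,300,240,560))]
cv2.imwrite("pics/l7.png",np.vstack(F))
```

```text
[ 0.40779263 -0.18127237  0.36575955] [-3.13858695 -0.00314426  0.05951782] [0.99885233 0.79114295 0.22876811] 0.040260481851100795 [-0.74310481  0.26763805  1.27697372  1.9279398  -0.28579562  1.14907609
 -0.86815952] 13.25
```

View pics/l7.png

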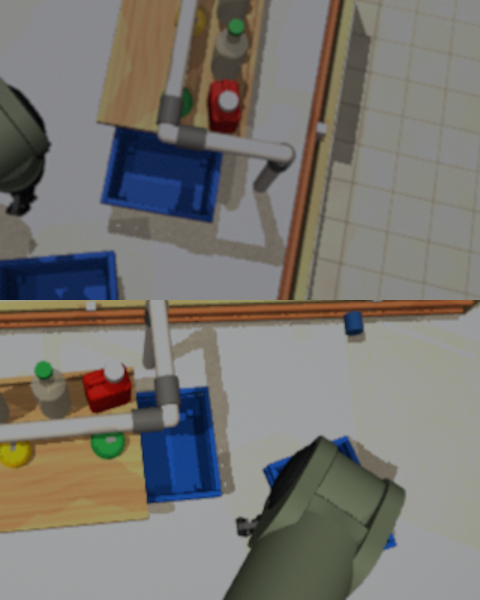

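```bash
cat >> h.py <<'E'
def Rlean(e,az=0.0,roll=0.0):
    # tool z leans e deg above horizontal, az deg from shelf +x; tool x ~ +y shelf
    e=np.deg2rad(e);a=th+np.deg2rad(az)
    z=np.array([np.cos(e)*np.cos(a),np.cos(e)*np.sin(a),-np.sin(e)])
    x=np.array([-np.sin(a),np.cos(a),0]); y=np.cross(z,x)
    return Ro.from_matrix(np.c_[x,y,z])*Ro.from_euler("z",roll,degrees=True)
def tcp_for(tip,R):  # tip in shelf coords, z above shelf top -> world TCP mm
    t=np.r_[toW([tip[:2]])[0],.15+tip[2]]
    return (t-.025*R.as_matrix()[:,2])*1000
E
python3 - <<'E'
from h import *
f=grab_frame("top");g=grab_frame("scene")
print("crate S", toS(ray(f,[[387.3,229.3],[378.7,158.7]],.105)).round(3).tolist())
print("jug front S",toS(ray(f,[[304,175]],.15)),"green bottle",toS(ray(f,[[276,178],[240,183]],.15)))
st=observe(); R0=Ro.from_euler("xyz",st["tool_rot"])
for e in(35,45):
    R=Rlean(e); d=R*R0.inv()
    print(e,d.as_rotvec().round(3),"deg",np.rad2deg(d.magnitude()))
    for back in(0,.15):
        A=R.as_matrix()[:,2]
        print(back,tcp_for((.015,.125,.016),R)-1000*back*A-np.array([407.8,-181.3,365.8]))
E
```

```text
crate S [[-0.114, -0.152], [0.107, -0.154]]
jug front S [[0.0643372  0.08083813]] green bottle [[0.06284272 0.16426625]
 [0.05744253 0.27140978]]
35 [-0.703 -0.791  1.438] deg 102.31921894001273
0 [ 182.40443498  313.76401399 -185.46058909]
0.15 [ 59.74284812 306.56250559 -99.42412364]
45 [-0.576 -0.649  1.483] deg 98.43083943980297
0 [ 185.20075138  313.92818678 -182.12233047]
0.15 [ 79.31706292 307.71171518 -76.05631329]
```

Emit:
move_arm(
  motion=[
    [[0,25,15],[-0.04,-0.045,0.1]],
    [[0,50,30],[-0.086,-0.097,0.222]],
    [[0,75,40],[-0.135,-0.152,0.348]],
    [[0,100,45],[-0.184,-0.207,0.474]],
    [[0,125,45],[-0.233,-0.263,0.601]],
    [[0,150,45],[-0.282,-0.318,0.727]],
    [[5,175,45],[-0.331,-0.373,0.853]],
    [[10,200,45],[-0.38,-0.428,0.979]],
    [[15,225,45],[-0.429,-0.484,1.105]],
    [[20,250,45],[-0.478,-0.539,1.231]],
    [[25,275,45],[-0.527,-0.594,1.357]],
    [[30,300,45],[-0.576,-0.649,1.483]],
  ],
  jaw=0,
)

```text
clock: 14.95
position: [0.4391, 0.1188, 0.4088]
tool_rot: [2.356, 0.003, 1.633]
force: [0.8, -0.0, 0.2]
grip_width: 0.0001
```

Run:
```python
from h import *
s=observe();print(s["position"],s["tool_rot"],s["force"],s["grip_width"],s["qpos"],s["clock"])
print(Ro.from_euler("xyz",s["tool_rot"]).as_matrix().round(3))
F=[cv2.resize(grab_frame(n)["frame"][:,:,::-1],(480,300)) for n in("scene","top")]
cv2.imwrite("pics/l8.png",np.vstack(F))
```

```text
[0.4391199  0.11882628 0.40884664] [2.35613993 0.00272959 1.63289297] [ 0.77460731 -0.01167232  0.16319525] 5.748943508538608e-05 [-0.95440577 -0.25923463  0.21468415  2.34105374  0.98550463  0.62337056
 -1.36997435] 14.95
[[-0.062  0.706  0.706]
 [ 0.998  0.046  0.042]
 [-0.003  0.707 -0.707]]
```

View pics/l8.png

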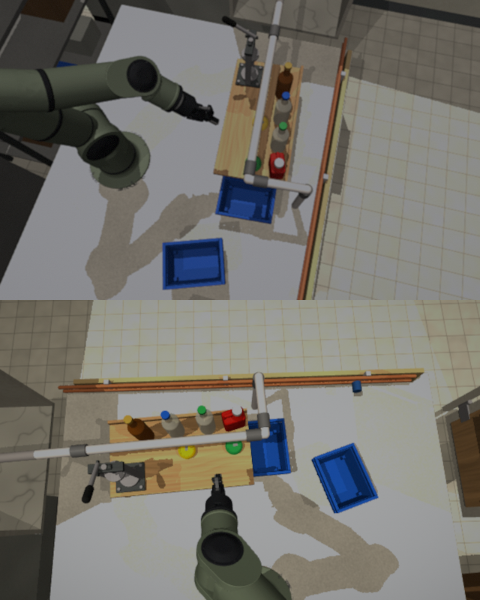

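Run:
```python
from h import *
st=observe(); R0=Ro.from_euler("xyz",st["tool_rot"]); p0=np.array(st["position"])*1000
print(p0)
for e in(38,):
    R=Rlean(e); d=R*R0.inv(); A=R.as_matrix()[:,2]
    print(e,d.as_rotvec().round(3),A)
    for back in(0,.06,.12): print(back,(tcp_for((.018,.125,.016),R)-1000*back*A-p0).round(1))
    print("tip now",toS([p0/1000+.025*R0.as_matrix()[:,2]]),p0[2]-25*.7-150)
```

```text
[438.84661268 119.02653633 408.34962086]
38 [ 0.011 -0.123 -0.003] [ 0.78665615  0.04618488 -0.61566148]
0 [ 155.1   13.7 -227. ]
0.06 [ 107.9   10.9 -190. ]
0.12 [  60.7    8.1 -153.1]
tip now [[-0.13970669  0.12046169]] 240.84962085632696
```

Emit:
move_arm(
  motion=[
    [[10,2,-30],[0.002,-0.03,-0.001]],
    [[25,4,-65],[0.005,-0.06,-0.001]],
    [[40,6,-105],[0.008,-0.09,-0.002]],
    [[55,7,-140],[0.01,-0.12,-0.003]],
    [[61,8,-153],[0.011,-0.123,-0.003]],
    [[61,8,-153],[0.011,-0.123,-0.003]],
  ],
)

```text
clock: 15.8
position: [0.4738, 0.1089, 0.3038]
tool_rot: [2.332, 0.216, 1.62]
force: [-0.0, -0.3, -0.4]
grip_width: 0.0
```

Run:
```python
from h import *
s=observe();print(s["position"],s["tool_rot"],s["force"],s["qpos"],s["clock"])
F=[cv2.resize(grab_frame(n)["frame"][:,:,::-1][a:b,c:d],(480,300)) for n,a,b,c,d in(("wrist",0,400,0,640),("top",130,330,160,480))]
cv2.imwrite("pics/l9.png",np.vstack(F))
```

```text
[0.47377396 0.10889386 0.30380497] [2.33191876 0.21608241 1.62037518] [-0.02423906 -0.33812015 -0.36614806] [-0.07325036  0.10710202 -0.67654789  2.41859311  1.5566081   0.67158687
 -1.91285035] 15.8
```

View pics/l9.png

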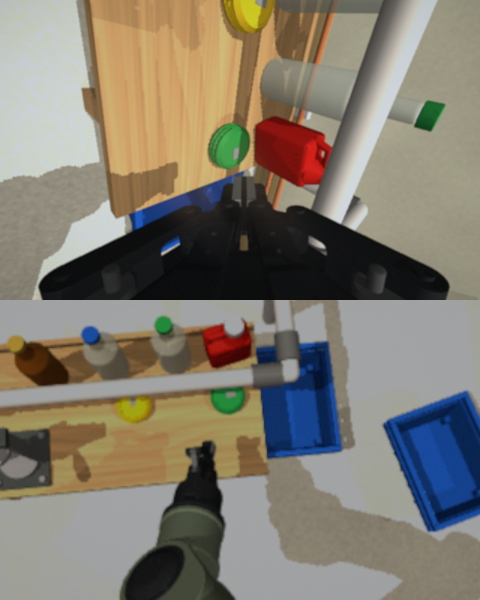

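Emit:
move_arm(
  motion=[
    [[5,0,15],[-0.003,0.03,0.001]],
    [[10,0,30],[-0.005,0.06,0.001]],
    [[15,0,45],[-0.008,0.09,0.002]],
    [[20,0,60],[-0.011,0.123,0.003]],
    [[20,0,60],[-0.011,0.123,0.003]],
    [[20,0,60],[-0.011,0.123,0.003]],
  ],
)

```text
clock: 16.65
position: [0.4927, 0.1097, 0.364]
tool_rot: [2.458, 0.218, 1.654]
force: [-0.1, -0.7, -0.7]
grip_width: 0.0002
```

Run:
```python
from h import *
st=observe();print(st["position"],st["tool_rot"],st["force"],st["qpos"],st["clock"])
R0=Ro.from_euler("xyz",st["tool_rot"]); p0=np.array(st["position"])*1000
for e in(45,42):
    R=Rlean(e); d=R*R0.inv(); A=R.as_matrix()[:,2]
    print(e,d.as_rotvec().round(3),A)
    for back in(0,.06,.1): print(back,(tcp_for((.018,.123,.016),R)-1000*back*A-p0).round(1))
```

```text
[0.49267305 0.10974757 0.36401022] [2.45766537 0.21800739 1.65406205] [-0.0516432  -0.74695835 -0.65191651] [-0.00366747  0.011486   -0.62066612  2.21794164  0.97844172  0.60836852
 -1.20507166] 16.65
45 [ 0.224 -0.085 -0.013] [ 0.70589126  0.04144314 -0.70710678]
0 [ 103.4   21.1 -180.3]
0.06 [  61.1   18.6 -137.9]
0.1 [  32.9   16.9 -109.6]
42 [ 0.228 -0.137 -0.008] [ 0.74186735  0.04355531 -0.66913061]
0 [ 102.5   21.  -181.3]
0.06 [  58.    18.4 -141.1]
0.1 [  28.4   16.7 -114.4]
```

Emit:
move_arm(
  motion=[
    [[10,5,-20],[0.05,-0.02,-0.003]],
    [[22,9,-45],[0.11,-0.04,-0.006]],
    [[34,13,-70],[0.17,-0.065,-0.01]],
    [[46,16,-95],[0.224,-0.085,-0.013]],
    [[55,18,-120],[0.224,-0.085,-0.013]],
    [[61,19,-138],[0.224,-0.085,-0.013]],
    [[61,19,-138],[0.224,-0.085,-0.013]],
  ],
)

```text
clock: 17.52
position: [0.553, 0.1291, 0.224]
tool_rot: [2.361, 0.001, 1.631]
force: [-0.6, -0.9, 1.1]
grip_width: 0.0001
```

Run:
```python
from h import *
st=observe();print(st["position"],st["tool_rot"],st["force"],st["qpos"],st["clock"])
R0=Ro.from_euler("xyz",st["tool_rot"]); p0=np.array(st["position"])*1000
for e in(45,42):
    R=Rlean(e); d=R*R0.inv(); A=R.as_matrix()[:,2]
    print(e,d.as_rotvec().round(3))
    for back in(0,): print(back,(tcp_for((.018,.123,.016),R)-1000*back*A-p0).round(1))
F=[cv2.resize(grab_frame(n)["frame"][:,:,::-1][a:b,c:d],(480,300)) for n,a,b,c,d in(("wrist",0,400,0,640),("top",130,330,160,480))]
cv2.imwrite("pics/l10.png",np.vstack(F))
```

```text
[0.55301141 0.12905703 0.22399077] [2.36110731e+00 9.00381882e-04 1.63149506e+00] [-0.60863143 -0.86752161  1.12186121] [ 0.01546298  0.38465795 -0.61095988  2.34039917  2.06459327  0.58020856
 -2.35019302] 17.525
45 [ 0.001 -0.005 -0.002]
0 [ 43.1   1.8 -40.3]
42 [ 0.004 -0.057 -0.002]
0 [ 42.2   1.7 -41.3]
```

View pics/l10.png

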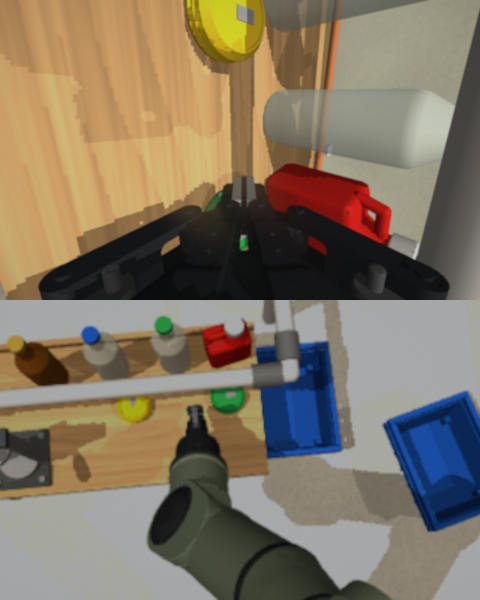

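Emit:
move_arm(
  motion=[
    [[12,0,-12],[0,0,0]],
    [[25,1,-25],[0,0,0]],
    [[37,2,-36],[0,0,0]],
    [[43,2,-41],[0,0,0]],
    [[43,2,-41],[0,0,0]],
  ],
)

```text
clock: 18.25
position: [0.5969, 0.1311, 0.1854]
tool_rot: [2.357, 0.001, 1.631]
force: [-0.6, 0.5, 0.6]
grip_width: -0.0001
```

Run:
```python
from h import *
st=observe();print(st["position"],st["tool_rot"],st["force"],st["qpos"],st["clock"])
R0=Ro.from_euler("xyz",st["tool_rot"]); p0=np.array(st["position"])
t=p0+.025*R0.as_matrix()[:,2]; print("tip S",toS([t]),t[2]-.15)
F=[cv2.resize(grab_frame(n)["frame"][:,:,::-1][a:b,c:d],(480,300)) for n,a,b,c,d in(("wrist",0,400,0,640),("top",130,330,160,480))]
cv2.imwrite("pics/l11.png",np.vstack(F))
```

```text
[0.59690982 0.13107165 0.18538504] [2.35702530e+00 1.19078011e-03 1.63114119e+00] [-0.63280819  0.50881872  0.56288119] [ 0.030609    0.52872837 -0.59958862  2.26746572  2.17199795  0.63931242
 -2.37983035] 18.25
tip S [[0.01879644 0.12322603]] 0.017692704498847772
```

View pics/l11.png

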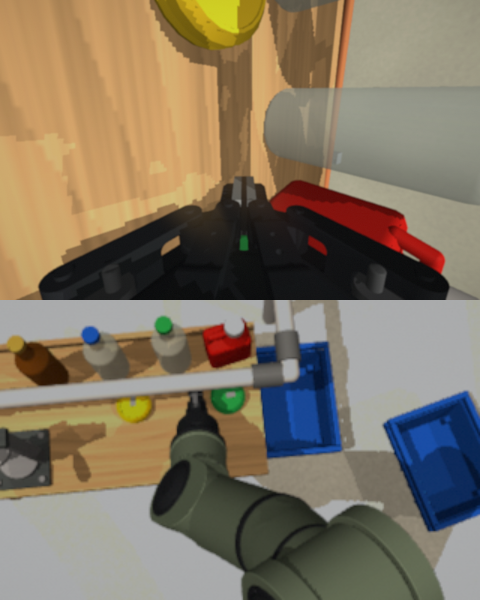

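Emit:
move_arm(
  motion=[
    [[-3,-4,-3],[0,0,0]],
    [[-3,-12,-3],[0,0,0]],
    [[-2,-20,-3],[0,0,0]],
    [[-2,-28,-3],[0,0,0]],
    [[-1,-38,-3],[0,0,0]],
    [[0,-48,-3],[0,0,0]],
    [[0,-52,-3],[0,0,0]],
  ],
)

```text
clock: 19.23
position: [0.597, 0.0781, 0.1819]
tool_rot: [2.357, 0.001, 1.63]
force: [-0.7, 0.4, -0.3]
grip_width: -0.0
```

Run:
```python
from h import *
st=observe();print(st["position"],st["tool_rot"],st["force"],st["qpos"],st["clock"])
R0=Ro.from_euler("xyz",st["tool_rot"]); p0=np.array(st["position"])
t=p0+.025*R0.as_matrix()[:,2]; print("tip S",toS([t]),t[2]-.15)
F=[cv2.resize(grab_frame(n)["frame"][:,:,::-1][a:b,c:d],(480,300)) for n,a,b,c,d in(("scene",130,280,230,470),("top",130,280,230,470))]
cv2.imwrite("pics/l12.png",np.vstack(F))
```

```text
[0.59702244 0.07811386 0.18194821] [2.35732811e+00 1.26652300e-03 1.63030099e+00] [-0.71941843  0.44144173 -0.32985067] [ 0.16467011  0.52628516 -0.60740777  2.29763112  2.31178236  0.59687166
 -2.41544064] 19.225
tip S [[0.01579968 0.07033647]] 0.014250523737496607
```

View pics/l12.png

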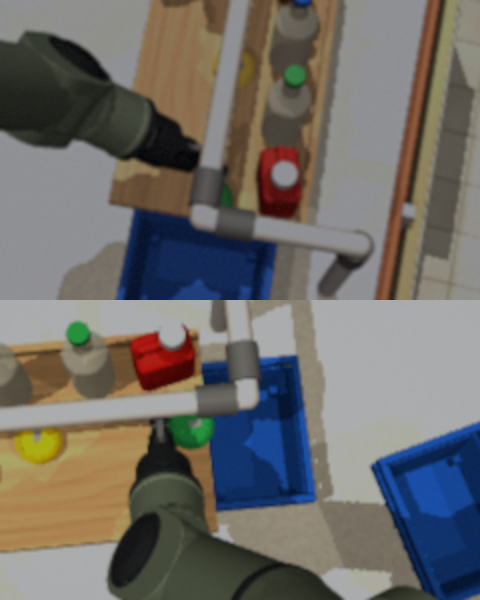

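Emit:
move_arm(
  motion=[
    [[0,-10,0],[0,0,0]],
    [[1,-24,0],[0,0,0]],
    [[2,-40,0],[0,0,0]],
    [[3,-56,0],[0,0,0]],
    [[4,-70,0],[0,0,0]],
    [[4,-78,0],[0,0,0]],
    [[4,-78,0],[0,0,0]],
    [[4,-78,0],[0,0,0]],
  ],
)

```text
clock: 20.32
position: [0.6009, 0.0017, 0.182]
tool_rot: [2.357, 0.001, 1.632]
force: [0.2, 0.2, 0.3]
grip_width: 0.0001
```

Run:
```python
from h import *
st=observe();print(st["position"],st["tool_rot"],st["force"],st["qpos"],st["clock"])
R0=Ro.from_euler("xyz",st["tool_rot"]); p0=np.array(st["position"])
t=p0+.025*R0.as_matrix()[:,2]; print("tip S",toS([t]),t[2]-.15)
F=[cv2.resize(grab_frame(n)["frame"][:,:,::-1][a:b,c:d],(480,300)) for n,a,b,c,d in(("scene",130,280,230,470),("top",130,280,230,470))]
cv2.imwrite("pics/l13.png",np.vstack(F))
```

```text
[0.60094412 0.00168809 0.18202552] [2.35716142e+00 1.00148547e-03 1.63199235e+00] [0.20266475 0.18703355 0.34611198] [ 0.37713057  0.52874893 -0.62558458  2.30041177  2.50612652  0.51067944
 -2.43483012] 20.325
tip S [[ 0.01523827 -0.0061532 ]] 0.014330775924228989
```

View pics/l13.png

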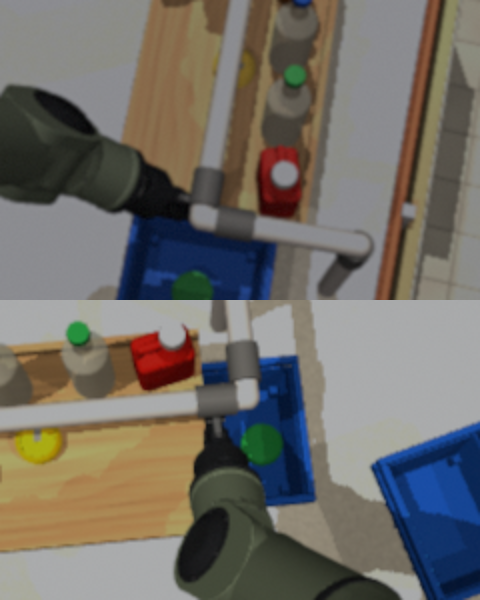

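Emit:
move_arm(
  motion=[
    [[-15,0,15],[0,0,0]],
    [[-35,0,35],[0,0,0]],
    [[-55,0,57],[0,0,0]],
    [[-59,25,57],[0,0,0]],
    [[-61,60,57],[0,0,0]],
    [[-63,100,57],[0,0,0]],
    [[-65,140,57],[0,0,0]],
    [[-67,180,57],[0,0,0]],
    [[-70,220,57],[0,0,0]],
    [[-72,260,57],[0,0,0]],
    [[-74,300,57],[0,0,0]],
    [[-75,313,57],[0,0,0]],
  ],
)

```text
clock: 21.92
position: [0.525, 0.3171, 0.2389]
tool_rot: [2.358, 0.0, 1.635]
force: [-0.6, -1.1, -0.1]
grip_width: -0.0002
```

Run:
```python
from h import *
st=observe();print(st["position"],st["tool_rot"],st["force"],st["qpos"],st["clock"])
R0=Ro.from_euler("xyz",st["tool_rot"]); p0=np.array(st["position"])
t=p0+.025*R0.as_matrix()[:,2]; print("tip S",toS([t]),t[2]-.15)
F=[cv2.resize(grab_frame(n)["frame"][:,:,::-1][a:b,c:d],(480,300)) for n,a,b,c,d in(("scene",30,280,200,600),("top",130,330,110,430))]
cv2.imwrite("pics/l14.png",np.vstack(F))
```

```text
[0.52498107 0.31707812 0.23887885] [2.35773928e+00 1.73536691e-04 1.63450386e+00] [-0.64374741 -1.12582402 -0.14943896] [-0.34818227  0.47413476 -0.70737727  2.15103385  1.63328307  0.85420296
 -2.19863168] 21.925
tip S [[-0.04211978  0.31320578]] 0.07117389191319076
```

View pics/l14.png

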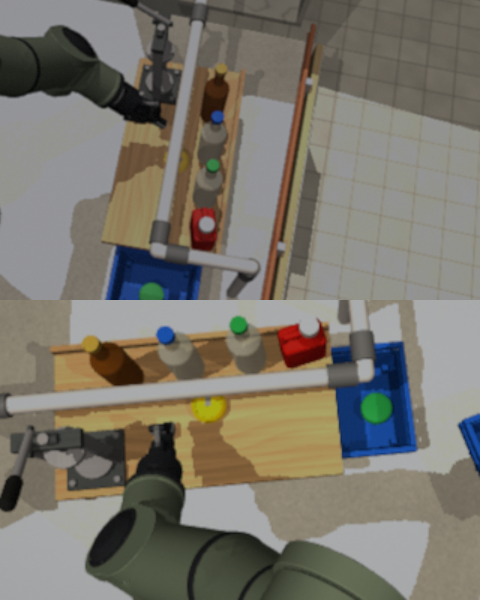

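Emit:
move_arm(
  motion=[
    [[0,-4,0],[0,0,0]],
    [[15,-3,-15],[0,0,0]],
    [[30,-2,-30],[0,0,0]],
    [[45,-2,-45],[0,0,0]],
    [[58,-2,-57],[0,0,0]],
    [[58,-2,-57],[0,0,0]],
  ],
)

```text
clock: 22.78
position: [0.5845, 0.3107, 0.1812]
tool_rot: [2.358, 0.002, 1.629]
force: [0.2, -0.4, -0.2]
grip_width: -0.0003
```

Run:
```python
from h import *
st=observe();print(st["position"],st["tool_rot"],st["force"],st["qpos"],st["clock"])
R0=Ro.from_euler("xyz",st["tool_rot"]); p0=np.array(st["position"])
t=p0+.025*R0.as_matrix()[:,2]; print("tip S",toS([t]),t[2]-.15)
F=[cv2.resize(grab_frame(n)["frame"][:,:,::-1][a:b,c:d],(480,300)) for n,a,b,c,d in(("scene",30,280,200,600),("top",130,330,110,430))]
cv2.imwrite("pics/l15.png",np.vstack(F))
```

```text
[0.58447608 0.31074262 0.18121896] [2.35817483e+00 1.91529545e-03 1.62949443e+00] [ 0.21536755 -0.39591279 -0.15841821] [-0.31420461  0.62979706 -0.64547757  2.08468192  1.8120389   0.84504954
 -2.25988777] 22.775
tip S [[0.01689413 0.30327492]] 0.013506349782138355
```

View pics/l15.png

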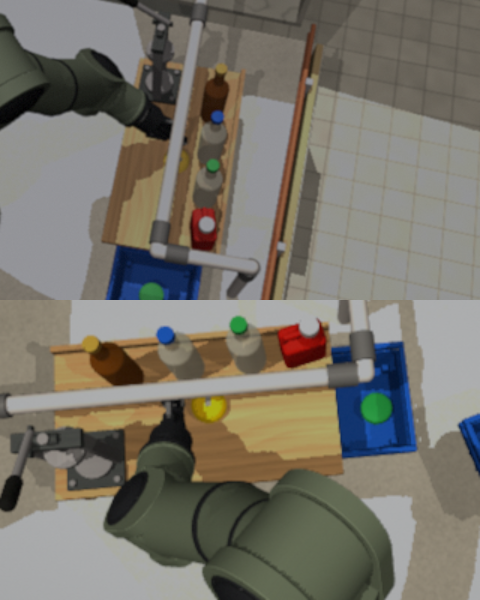

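Emit:
move_arm(
  motion=[
    [[0,-6,0],[0,0,0]],
    [[1,-16,0],[0,0,0]],
    [[2,-32,0],[0,0,0]],
    [[3,-50,0],[0,0,0]],
    [[4,-70,0],[0,0,0]],
    [[5,-90,0],[0,0,0]],
    [[6,-110,0],[0,0,0]],
    [[8,-130,0],[0,0,0]],
    [[9,-150,0],[0,0,0]],
    [[10,-170,0],[0,0,0]],
    [[11,-186,0],[0,0,0]],
    [[12,-192,0],[0,0,0]],
  ],
)

```text
clock: 24.38
position: [0.5958, 0.1181, 0.182]
tool_rot: [2.358, 0.002, 1.629]
force: [0.6, -0.0, -0.6]
grip_width: -0.0002
```

Run:
```python
from h import *
st=observe();print(st["position"],st["tool_rot"],st["force"],st["qpos"],st["clock"])
R0=Ro.from_euler("xyz",st["tool_rot"]); p0=np.array(st["position"])
t=p0+.025*R0.as_matrix()[:,2]; print("tip S",toS([t]),t[2]-.15)
F=[cv2.resize(grab_frame(n)["frame"][:,:,::-1][a:b,c:d],(480,300)) for n,a,b,c,d in(("scene",130,280,230,470),("top",130,280,230,470))]
cv2.imwrite("pics/l16.png",np.vstack(F))
```

```text
[0.59580355 0.11812602 0.18196675] [2.35753841e+00 1.75470804e-03 1.62943613e+00] [ 0.61837106 -0.01260553 -0.5946855 ] [ 0.06895937  0.53511456 -0.61281891  2.27922947  2.20562711  0.64147857
 -2.38906048] 24.375
tip S [[0.01692424 0.11032738]] 0.014265365445689876
```

View pics/l16.png

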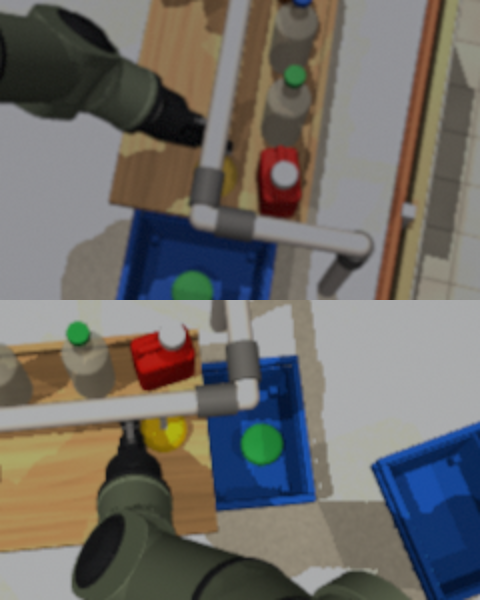

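Emit:
move_arm(
  motion=[
    [[0,-8,0],[0,0,0]],
    [[1,-20,0],[0,0,0]],
    [[2,-34,0],[0,0,0]],
    [[3,-48,0],[0,0,0]],
    [[4,-62,0],[0,0,0]],
    [[5,-77,0],[0,0,0]],
    [[6,-93,0],[0,0,0]],
    [[7,-108,0],[0,0,0]],
    [[7,-117,0],[0,0,0]],
    [[7,-117,0],[0,0,0]],
    [[7,-117,0],[0,0,0]],
  ],
)

```text
clock: 25.85
position: [0.6029, 0.0036, 0.182]
tool_rot: [2.357, 0.001, 1.632]
force: [-0.1, 0.3, -0.9]
grip_width: -0.0003
```

Run:
```python
from h import *
st=observe();print(st["position"],st["tool_rot"],st["force"],st["qpos"],st["clock"])
F=[cv2.resize(grab_frame(n)["frame"][:,:,::-1][a:b,c:d],(480,300)) for n,a,b,c,d in(("scene",130,280,230,470),("top",130,280,230,470))]
cv2.imwrite("pics/l17.png",np.vstack(F))
```

```text
[0.60292093 0.00362856 0.1820159 ] [2.35722426e+00 9.60133766e-04 1.63191873e+00] [-0.08433331  0.31665813 -0.86340242] [ 0.37452016  0.53139808 -0.62853889  2.29569438  2.4949737   0.51172475
 -2.4257093 ] 25.85
```

View pics/l17.png

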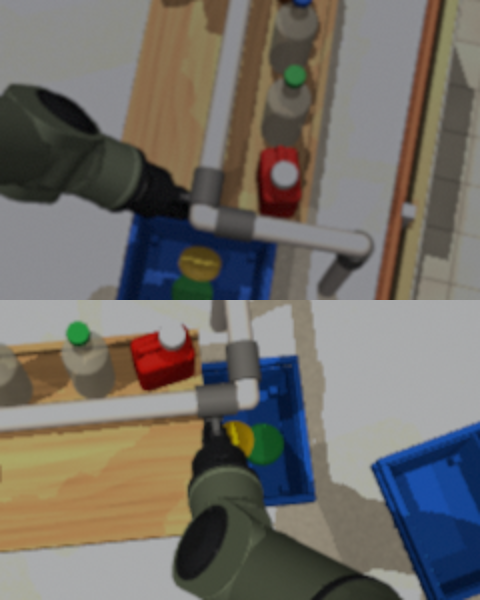

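Emit:
move_arm(
  motion=[
    [[-15,0,15],[0,0,0]],
    [[-35,0,35],[0,0,0]],
    [[-55,0,55],[0,0,0]],
    [[-65,20,75],[0,0,0]],
    [[-80,50,105],[0,0,0]],
    [[-95,80,140],[0,0,0]],
    [[-110,100,170],[0,0,0]],
    [[-125,110,200],[0,0,0]],
    [[-125,110,200],[0,0,0]],
  ],
)

```text
clock: 27.08
position: [0.4812, 0.1098, 0.3777]
tool_rot: [2.355, 0.005, 1.628]
force: [1.1, -0.4, -0.4]
grip_width: 0.0002
```

Run:
```python
from h import *
st=observe();print(st["position"],st["force"],st["clock"])
f=grab_frame("top");g=grab_frame("scene")
cv2.imwrite("pics/l18.png",np.vstack([cv2.resize(F["frame"][:,:,::-1],(480,300)) for F in(g,f)]))
cv2.imwrite("pics/l19.png",np.hstack([cv2.resize(F["frame"][:,:,::-1][a:a+80,b:b+80],(400,400),interpolation=2) for F,a,b in((g,220,280),(f,150,320))]))
```

```text
[0.48121052 0.10980862 0.37766292] [ 1.12567747 -0.39378055 -0.36217334] 27.075
```

View pics/l18.png

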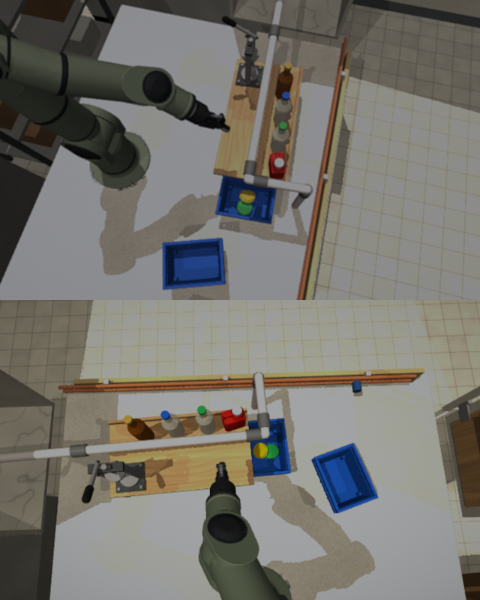

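View pics/l19.png

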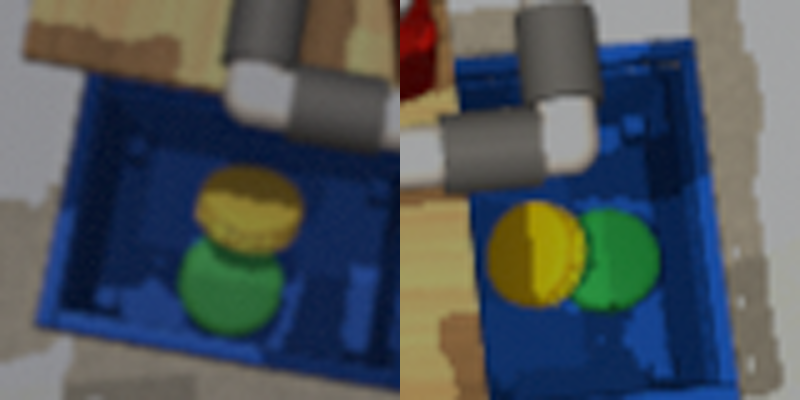

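Both cans are in the crate: the yellow at about (535,255) and the green at (615,260) in the right crop. I'll check that nothing else moved, then hand in.

Run:
```python
from h import *
f=grab_frame("top")["frame"];o=cv2.imread("pics/top0.png")[:,:,::-1]
d=cv2.absdiff(f,o).max(2)
print("back row diff",[(n,d[a:b,c:e].mean().round(1)) for n,a,b,c,e in(("bottles",138,182,160,330),("crusher",210,255,105,192))])
P0=np.load("m_top_crate_top.npy")
s=observe();print(s["force"],s["qd"])
for r in outline_of("crate_mid","top")[:3]: print(r["score"],r["pixel"])
grab_frame("scene")
job_done()
```

```text
back row diff [('bottles', np.float64(8.6)), ('crusher', np.float64(6.7))]
[ 0.39412347 -0.05032246 -0.93682095] [ 0.01416224  0.04265891  0.01588558  0.02008088  0.12486038 -0.00145888
 -0.09350279]
0.94 [459.2, 236.1]
0.47 [373.0, 205.9]
0.24 [184.9, 169.1]
the job is handed in; nothing more can be done
```

The job is handed in at about 27 s: both cans are in the top crate, which stands on the cupboard floor with its rim about 18 mm under the shelf's open end.

- **Crate:** I pinched the top crate by its rim and lifted it off the pile. It touched down with a force of about 10 N.
- **Sweep:** With the tool leaned 45° under the pipe, I slid the green can off the open end, then the yellow one. The yellow can came to rest leaning on the green one.
- **Final checks:** The last pictures show the shelf clear of cans. The bottles, the jug, the crusher and the other two crates appear unmoved by eye. A pixel comparison with the first picture came out at 7–9 grey levels, which I put down to changed shadows. Wrist force readings at the end of each move stayed at or below about 10 N.
- **Problems and disagreements:**
  - My first lean of the tool, at a 38° elevation, hit an elbow joint's range limit and was only partly reached. I used a 45° elevation instead.
  - The gripper measured about 9.5 mm across the 11.5 mm rim, though the grip held.
  - The joints were still moving slightly (at most 0.12 rad/s) when I handed in, with the arm clear of everything.

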